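Lay the retaining bar over the jar on the soil shaker

TASK

Lay the long aluminium retaining bar across the two blue posts of the lab shaker so that it bridges over the sample jar, seated in the notches of both posts and sticking out about equally at both ends. Lower it into place rather than dropping it, let go, leave the jar standing in its ring and leave the short bar where it lies.

Things in the scene. Friction and masses are not known exactly. Their poses are not given: they have to be found in the camera images.
- clamp_bar: Long bare-aluminium bar, 24 wide (its x) x 280 long (its y) x 16 mm thick, with an orange grip block on the middle of its top, 18 wide (x) x 60 long (y), from 16 to 50 mm above the underside. About 0.3 kg, symmetric end for end. Loose, flat on the bench, grip up. Origin: centre of the underside; z up. Pinch the block from above, fingers closing along x.
- short_bar: A bystander: a bar of the same section and with the same orange grip block, but only 150 mm long (its y), too short to reach both posts. Loose on the bench. Origin: centre of the underside; z up. Leave it alone.
- shaker: White bench shaker, fixed; housing 200 (x) x 280 (y) mm, platform top 64 mm up. Two blue posts centred at x = 0, y = +100 and -100 mm, each 60 (x) x 24 (y) mm with a notch in its top, open upward and along y: floor 175 mm above the bench, 44 mm wide in x, between lips that rise to 189 mm. The bar rests on both floors, along the shaker's y. Origin: centre of the underside, on the bench; z up.
- sample_jar: Glass jar with red lid, 66 mm diameter, 100 mm high, loose, standing midway between the posts on the shaker's platform in a rubber ring 8 mm high; its lid's top is 164 mm above the bench, 11 mm below the laid bar. Origin: centre of its underside; z up.

How it is judged:
By the outcome, as a careful person would: the job done as asked, in the order asked, and still so for the second after the job is handed in, with the robot touching nothing.
It also fails if it takes over 38 s, if anything falls off the work surface, if the arm or the gripper's body presses on something with over 40 N, if the wrist force passes 120 N, or if a joint passes its speed limit or range.

ROBOT

A 6-joint arm with a two-finger parallel gripper is mounted at the origin on the work surface. World frame = base frame: x ahead of the robot, y to its left, z up, the work surface at z = 0. Lengths are in m, angles in rad, forces in N, time in s.
With the tool pointing down it reaches from about 0.275 to 0.725 m from the base axis. Payload 15.9 kg.
Tool frame: the origin (TCP) lies between the finger pads; the fingertips stand 19 mm ahead of it and the grasp point (between the pads) is the TCP; z points along the fingers, y is the line along which they close (so a half turn about z gives the same grasp; the last joint's range is limited). The gripper opens to 85 mm and grips with 20 to 120 N. Pads are 22 mm wide; open, the fingers measure 114 mm over their backs; the gripper's body (76 mm by 85 mm) begins 54 mm behind the grasp point. The pads swing forward as they close: fully open they stand 13 mm farther back than shut.
Start: joints at [-1.283, 0.213, -0.034, 1.323, 0, 1.571], TCP at [0.142, -0.479, 0.25] pointing down, gripper open.
Joint ranges: [-2.98, 2.98], [-0.74, 1.72], [-1.14, 1.35], [-2.1, 2.04], [-1.57, 1.44], [-3.14, 3.14]. Speed limits (rad/s): [1.89, 1.89, 2.39, 2.57, 3.14, 3.14].

INTERFACE

Orientations are given as [roll, pitch, yaw] about the fixed x, y, z axes, in that order (R = Rz(yaw) Ry(pitch) Rx(roll)).
In Python, from workcell import manip, read_camera, camera_params gives the robot as it stands (manip), with the cameras as plain functions.
- The arm moves only by the tool hand_motion, called after "Request:" by a JSON object that holds its "method" and its "body". Schema: {"type":"object","properties":{"motion":{"type":"string"},"grip_force":{"type":"number"},"only":{"type":"string"},"quiet":{"type":"boolean"},"lines":{"type":"string"}},"required":["motion"],"additionalProperties":false}. motion is a string of 1 to 20 rows, parted by semicolons, with the numbers parted by spaces; each row has 5 numbers: the finger opening in m, then dx, dy, dz in shares of 0.75 m (1.0 is 0.75 m), then a turn about the tool's z in fractions of the full range, 1 being 180 degrees; each row is the pose to reach, as a shift and turn from the pose commanded when the call began, along the tool's axes at that moment; what a row does not reach only later rows make up. A row lasts 1/8 s, in which the tool goes at most 0.0625 m and 0.188 rad, less where a joint would pass 70% of its speed; a pose out of reach is approached as far as the arm can. The fingers move at their own pace and stop on an object; grip_force is the grip in N (left out, the last holds). Time passes only in rows, so rows that do not move let the fingers close. The tool returns the time, the measured TCP pose, the force, the opening and the grip force at its end. only (a regular expression) keeps the lines of the reply that match it, lines (a string "A,B") keeps lines A to B, and quiet returns only ok. Shift and turn numbers lie between -1 and 1, and a call with a number outside is refused. Input that does not fit is refused with a message, and nothing moves.
- manip.get_obs(): the state, without advancing time (a new reading comes with each control period).
- read_camera(name): name is "side" or "top" or "wrist"; returns the picture (400x640x3 uint8, red, green, blue); there is no depth.
- camera_params(name): a dict with "fx", "fy", "cx", "cy" (pixels), "distortion" ([k1, k2, p1, p2, k3] as OpenCV has them; the pictures are not rectified), "extrinsics" (4x4, takes a point from world to camera coordinates). Camera axes: x right, y down, z forward; pixel columns grow to the right and rows downward; lengths in m; the calibration is good to about 2 mm. A picture is of the moment at which its call begins: read the wrist's pose just before it. camera_params takes no time and is no camera call; for the wrist camera it gives the pose at the moment of the call.
- manip.sign_off(): hands the job in; it is judged then, once.
The state is a dict: "time": time; "joint_pos": joint angles; "dq": joint speeds; "tau": joint torques, N m; "position": TCP position; "orientation": TCP orientation; "wrist_force": force on the tool from outside, world axes, zero at the start; "ft_torque": the same for the moment, N m; "finger_gap": finger opening in m; "grasp_force": force on a finger pad.
Only numpy, scipy, OpenCV 4.12 (cv2) and the standard library are available. Lean on these libraries where they do the work, as an engineer would, in place of code of your own. Each camera call takes 0.05 s, during which the arm holds its last target. There are 200 camera calls.

## Working session

There is one attempt and no reset: what is moved stays moved. The work goes in short steps, Python scripts to look and compute and a tool call to move; the robot and the scene stay as the last step left them, time stands still between calls to the robot, and variables do not carry over. Pictures are saved under pics/ and viewed, at most 10 in all, crops included, and the job is handed in when it is done.

```bash
ls; mkdir -p pics
```

Run:
```python
from workcell import manip, read_camera, camera_params
import cv2,numpy as np
o=manip.get_obs();print(o['time'],o['position'],o['orientation'],o['finger_gap'])
for n in('top','side'):
    im=read_camera(n);cv2.imwrite(f'pics/{n}0.png',im[:,:,::-1])
    p=camera_params(n);print(n,p['fx'],p['cx'],p['cy'],p['distortion'],np.round(p['extrinsics'],3).tolist())
```

```text
pics
workcell.py
0.0 [ 0.14181216 -0.47911675  0.24980404] [-3.14044804e+00  3.31885511e-05  2.87791968e-01] 0.08534647670176651
top 458.9036538237556 325.3801135972528 201.16853170289258 [-0.1367849  0.         0.         0.         0.       ] [[0.018, -1.0, 0.002, -0.088], [-0.996, -0.018, -0.088, 0.524], [0.088, -0.001, -0.996, 1.073], [0.0, 0.0, 0.0, 1.0]]
side 421.01274796727836 318.4582119009261 199.76364721799888 [0.02870319 0.         0.         0.         0.        ] [[-0.946, -0.324, -0.007, 0.476], [-0.238, 0.707, -0.666, 0.242], [0.22, -0.628, -0.746, 0.699], [0.0, 0.0, 0.0, 1.0]]
```

View pics/top0.png

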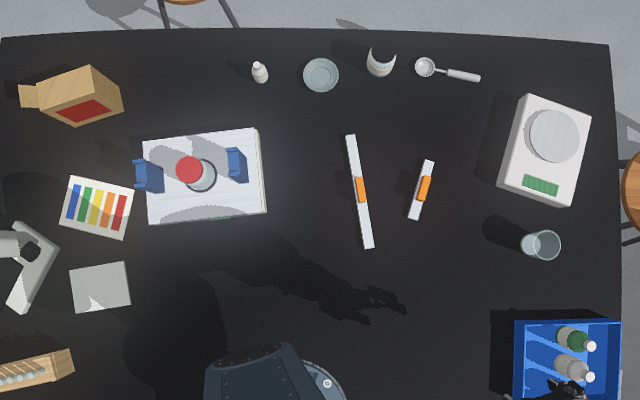

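View pics/side0.png

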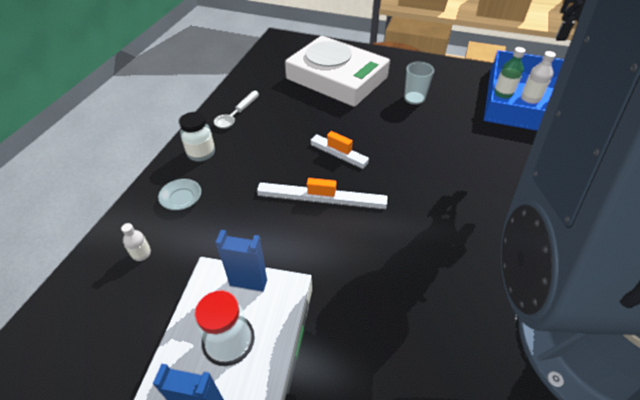

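The top view shows the long bar at about (360,190), the short bar at (423,188), and the shaker posts at about (146,175) and (237,163), with the red lid at (189,169). The side view shows the same layout, with the posts at (242,260) and (188,385). Next I'll measure these.

Create h.py:
```python
from workcell import manip, read_camera, camera_params
import cv2,numpy as np
def ray(P,uv):
    K=np.array([[P['fx'],0,P['cx']],[0,P['fy'],P['cy']],[0,0,1]])
    q=cv2.undistortPoints(np.array(uv,float).reshape(-1,1,2),K,np.array(P['distortion']))[:,0]
    E=np.array(P['extrinsics']);R=E[:3,:3];c=-R.T@E[:3,3]
    return c,np.c_[q,np.ones(len(q))]@R
def onz(P,uv,z):
    c,d=ray(P,uv);return c+d*((z-c[2])/d[:,2])[:,None]
def hsv(im):return cv2.cvtColor(im,cv2.COLOR_RGB2HSV)
def blobs(m,amin=30):
    n,l,s,c=cv2.connectedComponentsWithStats(m.astype(np.uint8))
    return [(c[i],s[i],l==i) for i in range(1,n) if s[i,4]>=amin]
```

Run:
```python
from h import *
for n in('top','side'):
    im=cv2.imread(f'pics/{n}0.png')[:,:,::-1].copy();P=camera_params(n);h=hsv(im)
    H,S,V=[h[...,i].astype(int) for i in range(3)]
    print(n)
    for nm,m,z in(('orange',(H>8)&(H<20)&(S>170)&(V>150),.05),('white',(S<40)&(V>170),.016),('blue',(H>105)&(H<125)&(S>120)&(V>60),.189),('red',((H<5)|(H>175))&(S>150)&(V>120),.164)):
        for c,s,b in blobs(m):
            r=cv2.minAreaRect(np.argwhere(b)[:,::-1].astype(np.float32))
            bx=cv2.boxPoints(r)
            if s[4]>6000: continue
            print(nm,c.round(1),s[4],'ctr',onz(P,[r[0]],z)[0].round(4),'box',onz(P,bx,z)[:,:2].round(3).tolist())
t=cv2.imread('pics/top0.png')[115:235,120:280];s=cv2.imread('pics/side0.png')[220:400,120:330]
cv2.imwrite('pics/tc.png',cv2.resize(t,None,fx=5,fy=5,interpolation=cv2.INTER_CUBIC)[:600])
cv2.imwrite('pics/sc.png',cv2.resize(s,None,fx=3.3,fy=3.3,interpolation=cv2.INTER_CUBIC)[:600])
```

```text
top
orange [360.6 189.1] 185 ctr [ 0.5525 -0.1606  0.05  ] box [[0.579, -0.147], [0.583, -0.164], [0.526, -0.175], [0.523, -0.157]]
orange [423.8 187.9] 188 ctr [ 0.5584 -0.3096  0.05  ] box [[0.533, -0.293], [0.589, -0.309], [0.584, -0.327], [0.528, -0.311]]
white [384.1  65. ] 171 ctr [ 0.876  -0.2108  0.016 ] box [[0.857, -0.172], [0.91, -0.184], [0.896, -0.249], [0.842, -0.237]]
white [311.7  69.5] 205 ctr [ 0.8557 -0.0443  0.016 ] box [[0.844, -0.003], [0.899, -0.058], [0.868, -0.086], [0.813, -0.031]]
white [421.7  66.3] 192 ctr [ 0.8704 -0.316   0.016 ] box [[0.847, -0.298], [0.892, -0.299], [0.894, -0.334], [0.848, -0.333]]
white [260.6  71.3] 183 ctr [0.8494 0.0896 0.016 ] box [[0.869, 0.115], [0.882, 0.091], [0.83, 0.064], [0.817, 0.089]]
white [464.   74.6] 173 ctr [ 0.8537 -0.4226  0.016 ] box [[0.854, -0.38], [0.869, -0.384], [0.853, -0.465], [0.839, -0.462]]
white [549.4 147.6] 5794 ctr [ 0.6675 -0.6409  0.016 ] box [[0.567, -0.514], [0.813, -0.591], [0.775, -0.779], [0.525, -0.693]]
white [353.5 155.5] 410 ctr [ 0.6363 -0.1456  0.016 ] box [[0.688, -0.124], [0.693, -0.
[... 5252 characters left out ...]
3. ] 46 ctr [0.8448 0.0999 0.016 ] box [[0.86, 0.095], [0.857, 0.088], [0.83, 0.104], [0.833, 0.111]]
white [554.2 380.2] 53 ctr [0.0918 0.0909 0.016 ] box [[0.104, 0.093], [0.095, 0.079], [0.08, 0.089], [0.089, 0.102]]
blue [517.8  95.1] 2894 ctr [ 0.2056 -0.4094  0.189 ] box [[0.275, -0.281], [0.27, -0.57], [0.125, -0.56], [0.155, -0.282]]
blue [242.5 261.2] 1975 ctr [0.5661 0.1456 0.189 ] box [[0.627, 0.112], [0.573, 0.079], [0.512, 0.175], [0.56, 0.204]]
blue [185.3 385. ] 1649 ctr [0.5481 0.3173 0.189 ] box [[0.582, 0.34], [0.597, 0.306], [0.513, 0.294], [0.503, 0.327]]
red [216.6 311.3] 1379 ctr [0.5719 0.2162 0.164 ] box [[0.612, 0.224], [0.582, 0.174], [0.533, 0.209], [0.563, 0.254]]
```

View pics/tc.png

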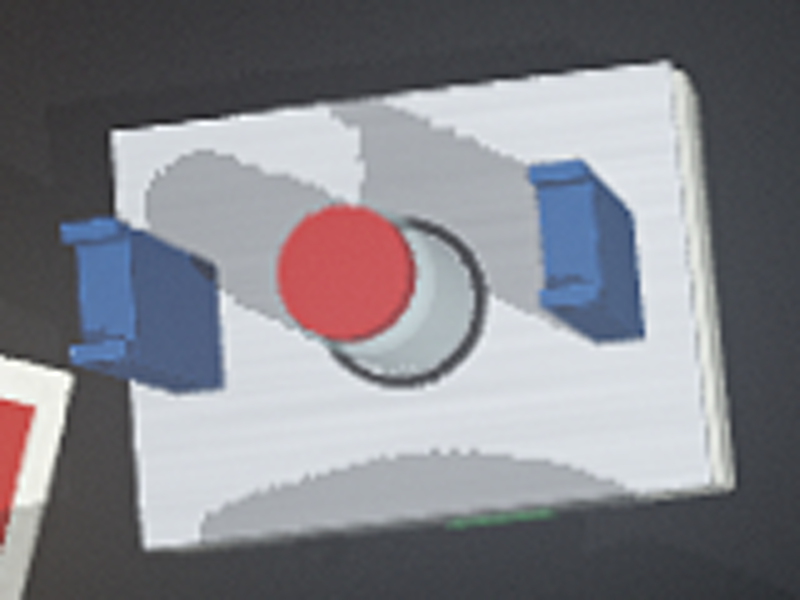

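View pics/sc.png

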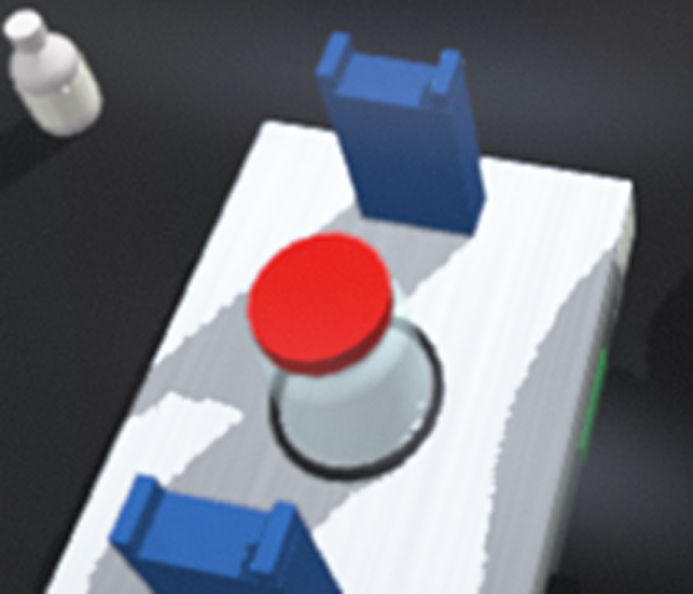

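The crops show the four lips of each post clearly. In the 5x top crop, the left post's lip corners are at about (61,226), (112,217), (72,364) and (125,358). The right post's are at (529,167), (582,159), (543,304) and (597,298), and the lid centre is at (346,273).

Run:
```python
from h import *
P=camera_params('top')
f=lambda a:(np.array(a,float)+.5)/5-.5+[120,115]
L=onz(P,f([(61,226),(112,217),(72,364),(125,358)]),.189)
R=onz(P,f([(529,167),(582,159),(543,304),(597,298)]),.189)
J=onz(P,f([(346,273)]),.164)[0]
print(L.round(4),R.round(4),J)
C=onz(P,f([(112,130),(668,62),(145,549),(713,489)]),.064)
print('plat',C.round(4),C.mean(0))
a,b=L.mean(0),R.mean(0);print(a,b,np.linalg.norm(a-b),(a+b)/2,'axis',np.degrees(np.arctan2(*(a-b)[1::-1])))
S=camera_params('side');g=lambda a:(np.array(a,float)+.5)/3.3-.5+[120,220]
print('side lips',onz(S,g([(318,73),(335,33),(463,52)]),.189).round(4))
# bar from white ends + yaw
im=cv2.imread('pics/top0.png')[:,:,::-1].copy();h=hsv(im)
m=((h[...,2]>120))[125:260,335:385]
pts=np.argwhere(m)[:,::-1]+[335,125]
r=cv2.minAreaRect(pts.astype(np.float32));bx=onz(P,cv2.boxPoints(r),.016)
c=bx.mean(0);e=[np.linalg.norm(bx[0]-bx[1]),np.linalg.norm(bx[1]-bx[2])]
d=(bx[1]-bx[0]) if e[0]>e[1] else bx[2]-bx[1]
print('bar',c,e,np.degrees(np.arctan2(d[1],d[0])))
o=manip.get_obs();from scipy.spatial.transform import Rotation as Ro
print(Ro.from_euler('xyz',o['orientation']).as_matrix().round(3))
W=camera_params('wrist');E=np.array(W['extrinsics']);print(-E[:3,:3].T@E[:3,3],E[2,:3])
```

```text
[[0.5904 0.3285 0.189 ]
 [0.5944 0.3063 0.189 ]
 [0.5323 0.32   0.189 ]
 [0.5351 0.297  0.189 ]] [[0.617  0.1294 0.189 ]
 [0.6206 0.1075 0.189 ]
 [0.56   0.1212 0.189 ]
 [0.5628 0.099  0.189 ]] [0.57564777 0.21186254 0.164     ]
plat [[0.6588 0.361  0.064 ]
 [0.6934 0.0937 0.064 ]
 [0.4597 0.3332 0.064 ]
 [0.4931 0.0659 0.064 ]] [0.5762512  0.21346613 0.064     ]
[0.56303272 0.31296212 0.189     ] [0.59013028 0.11426018 0.189     ] 0.2005411060849274 [0.5765815  0.21361115 0.189     ] axis 97.76568619832459
side lips [[0.6147 0.1288 0.189 ]
 [0.618  0.1066 0.189 ]
 [0.559  0.098  0.189 ]]
bar [ 0.55295247 -0.16068559  0.016     ] [np.float64(0.02673762938823595), np.float64(0.2803235789247539)] -169.76853056409803
[[ 0.959  0.284 -0.   ]
 [ 0.284 -0.959  0.001]
 [-0.    -0.001 -1.   ]]
[ 0.2070037  -0.45960297  0.37431469] [-0.25509505 -0.07499527 -0.96400323]
```

The measurements agree: shaker centre (0.576, 0.213) with its axis at 97.8°, and bar centre (0.553, -0.161) with its axis at 10.2°. I'll move above the bar next.

Units first: shifts go in shares of 0.75 m and turns go in shares of 180 degrees. So 0.485 m / 0.75 = 0.6467, 0.25 m / 0.75 = 0.3333, 0.109 rad / 3.1416 = 0.0347.

Request:
{"method": "hand_motion", "body": {"motion": "0.085 0.0667 -0.0267 0 0;0.085 0.1333 -0.0533 0 0;0.085 0.2 -0.08 0.0267 0.0159;0.085 0.2667 -0.1067 0.0533 0.0347;0.085 0.3333 -0.1333 0.08 0.0347;0.085 0.4 -0.16 0.0933 0.0347;0.085 0.4667 -0.1867 0.1067 0.0347;0.085 0.5333 -0.2093 0.12 0.0347;0.085 0.6 -0.2333 0.1333 0.0347;0.085 0.6467 -0.252 0.1333 0.0347;0.085 0.6467 -0.252 0.1333 0.0347;0.085 0.6467 -0.252 0.1333 0.0347;0.085 0.6467 -0.252 0.1333 0.0347", "grip_force": 60}}

```text
time: 1.72
position: [0.5526, -0.1612, 0.1504]
orientation: [3.142, 0.0, 0.178]
wrist_force: [-0.2, -1.1, -0.0]
finger_gap: 0.0852
grasp_force: 0.0
```

Run:
```python
from h import *
o=manip.get_obs();print(o['time'],o['position'],o['orientation'])
P=camera_params('wrist');im=read_camera('wrist');cv2.imwrite('pics/w1.png',im[:,:,::-1])
h=hsv(im).astype(int)
for c,s,b in blobs((h[...,0]>6)&(h[...,0]<20)&(h[...,1]>150)&(h[...,2]>200),150):
    r=cv2.minAreaRect(np.argwhere(b)[:,::-1].astype(np.float32));bx=onz(P,cv2.boxPoints(r),.05);print(c,s,bx.mean(0),bx[:,:2].round(4).tolist())
```

```text
1.725 [ 0.55264728 -0.16120928  0.15041348] [3.14155159e+00 1.62457178e-04 1.77733282e-01]
[316.70876289 195.09536082] [307 160  26  86 388] [ 0.55351    -0.15916719  0.05      ] [[0.5807, -0.1463], [0.5834, -0.1619], [0.5265, -0.1725], [0.5235, -0.1559]]
[539.8649789  230.85021097] [507 192  71  83 474] [ 0.55882386 -0.30957194  0.05      ] [[0.5337, -0.2921], [0.5914, -0.3101], [0.5845, -0.3266], [0.5256, -0.3094]]
```

View pics/w1.png

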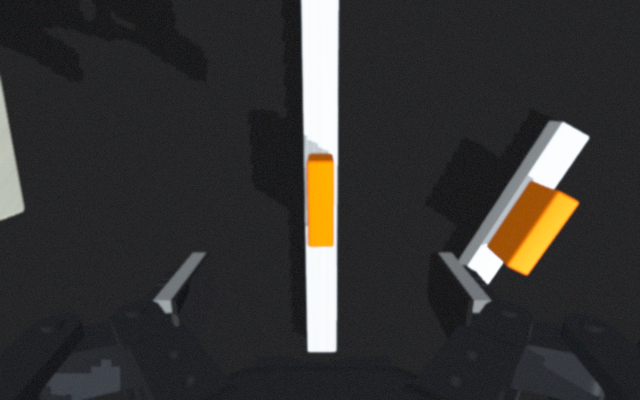

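The bar is centred between the fingers: the grip block is at column 320, the bar runs vertically in the picture, and the short bar at (540,231) is well clear. I'll descend and close.

To row units: 0.11 m / 0.75 = 0.1467, 0.04 m / 0.75 = 0.0533.

Request:
{"method": "hand_motion", "body": {"motion": "0.085 0 0 0.0533 0;0.085 0 0 0.1067 0;0.085 0 0 0.1333 0;0.085 0 0 0.1467 0;0.085 0 0 0.1467 0;0.03 0 0 0.1467 0;0.03 0 0 0.1467 0;0.01 0 0 0.1467 0;0.01 0 0 0.1467 0;0.01 0 0 0.1467 0;0.01 0 0 0.1467 0;0.01 0 0 0.1467 0", "grip_force": 60}}

```text
time: 3.28
position: [0.5535, -0.1606, 0.0406]
orientation: [3.141, -0.0, 0.179]
wrist_force: [-1.6, 0.3, 6.0]
finger_gap: 0.0173
grasp_force: 59.0
```

To row units: -0.364 m / 0.75 = -0.4853, -0.26 m / 0.75 = -0.3467, -1.528 rad / 3.1416 = -0.4864.

Request:
{"method": "hand_motion", "body": {"motion": "0.01 0 0 -0.0267 0;0.01 0 0 -0.08 0;0.01 0 0 -0.1467 0;0.01 0 0 -0.2133 0;0.01 0 0 -0.28 0;0.01 0 -0.0133 -0.3333 -0.0318;0.01 0.0133 -0.0667 -0.3467 -0.0796;0.01 0.0267 -0.12 -0.3467 -0.1273;0.01 0.04 -0.1733 -0.3467 -0.1751;0.01 0.0533 -0.2267 -0.3467 -0.2228;0.01 0.0667 -0.28 -0.3467 -0.2706;0.01 0.08 -0.3333 -0.3467 -0.3183;0.01 0.0933 -0.3867 -0.3467 -0.3661;0.01 0.1067 -0.44 -0.3467 -0.4138;0.01 0.1187 -0.4667 -0.3467 -0.452;0.01 0.1187 -0.48 -0.3467 -0.4775;0.01 0.1187 -0.4853 -0.3467 -0.4864;0.01 0.1187 -0.4853 -0.3467 -0.4864;0.01 0.1187 -0.4853 -0.3467 -0.4864"}}

```text
time: 5.65
position: [0.5762, 0.213, 0.3003]
orientation: [-3.142, 0.0, 1.705]
wrist_force: [-0.5, -0.1, -3.7]
finger_gap: 0.0171
grasp_force: 59.4
```

Run:
```python
from h import *
o=manip.get_obs();print(o['time'],o['position'],o['orientation'])
im=read_camera('top')[:,:,::-1];s=read_camera('side')[:,:,::-1]
P=camera_params('wrist');w=read_camera('wrist')[:,:,::-1]
cv2.imwrite('pics/c2.png',np.vstack([np.hstack([cv2.resize(im[90:270,80:400],(400,225)),cv2.resize(s[150:400,40:400],(400,278))[:225]]),np.hstack([cv2.resize(w,(520,325)),np.zeros((325,280,3),np.uint8)])]))
cv2.imwrite('pics/w2full.png',w);cv2.imwrite('pics/t2full.png',im)
```

```text
5.65 [0.57619197 0.21296805 0.30034582] [-3.14153379e+00  1.02268920e-04  1.70508997e+00]
```

View pics/c2.png

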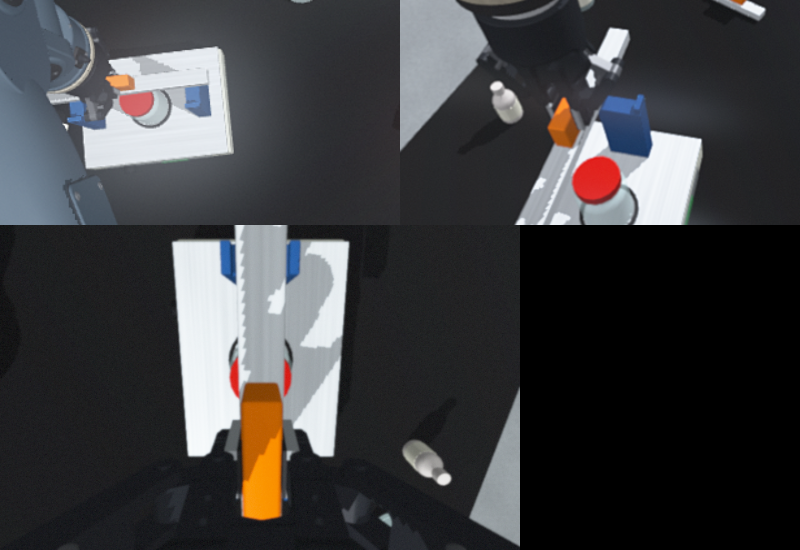

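In the wrist view the bar (column 261) sits midway between the far post's lips (221 and 299). In the top and side views it runs above the jar and posts, parallel to the shaker. I'll lower it gently.

To row units: 0.082 m / 0.75 = 0.1093, 0.08 m / 0.75 = 0.1067.

Request:
{"method": "hand_motion", "body": {"motion": "0.01 0 0 0.0267 0;0.01 0 0 0.0533 0;0.01 0 0 0.0733 0;0.01 0 0 0.0867 0;0.01 0 0 0.096 0;0.01 0 0 0.1027 0;0.01 0 0 0.1067 0;0.01 0 0 0.1093 0;0.01 0 0 0.1093 0;0.01 0 0 0.1093 0"}}

```text
time: 7.05
position: [0.5763, 0.2135, 0.2185]
orientation: [3.141, -0.0, 1.707]
wrist_force: [-1.2, -0.3, -2.9]
finger_gap: 0.0171
grasp_force: 59.2
```

Run:
```python
from h import *
w=read_camera('wrist')[:,:,::-1]
s=read_camera('side')[:,:,::-1]
cv2.imwrite('pics/c3.png',np.hstack([w[:,140:500],s[100:400,60:400].repeat(1,0) if 0 else cv2.resize(s[150:400,60:400],(440,400))]))
```

```text
(no output)
```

View pics/c3.png

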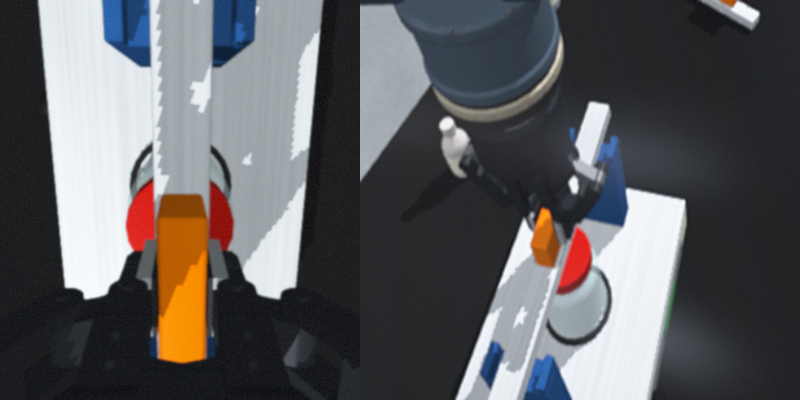

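The bar lies in both notches: in the wrist crop it spans columns 153–212 between the lips at 104 and 256. It's still about 3 mm above the floors, so I'll lower it the rest of the way.

To row units: 0.003 m / 0.75 = 0.004, 0.002 m / 0.75 = 0.0027.

Request:
{"method": "hand_motion", "body": {"motion": "0.01 0 0 0.0013 0;0.01 0 0 0.0027 0;0.01 0 0 0.004 0;0.01 0 0 0.004 0;0.01 0 0 0.004 0"}}

```text
time: 7.78
position: [0.5762, 0.2135, 0.2156]
orientation: [3.141, -0.0, 1.707]
wrist_force: [-3.5, -1.6, 4.1]
finger_gap: 0.0172
grasp_force: 60.3
```

Contact: the vertical wrist force went from -2.9 N to +4.1 N. I'll release and retreat straight up.

To row units: -0.3 m / 0.75 = -0.4, -0.05 m / 0.75 = -0.0667.

Request:
{"method": "hand_motion", "body": {"motion": "0.03 0 0 0 0;0.05 0 0 0 0;0.06 0 0 0 0;0.06 0 0 0 0;0.06 0 0 0 0;0.06 0 0 -0.0267 0;0.06 0 0 -0.0667 0;0.06 0 0 -0.1333 0;0.06 0 0 -0.1867 0;0.06 -0.0267 0.0667 -0.1867 0;0.06 -0.0667 0.1333 -0.1867 0;0.06 -0.1333 0.1733 -0.1867 0;0.06 -0.2 0.1733 -0.1867 0;0.06 -0.2667 0.1733 -0.1867 0;0.06 -0.3333 0.1733 -0.1867 0;0.06 -0.4 0.1733 -0.1867 0;0.06 -0.4 0.1733 -0.1867 0;0.06 -0.4 0.1733 -0.1867 0"}}

```text
time: 10.02
position: [0.6957, -0.062, 0.3486]
orientation: [-3.14, -0.001, 1.706]
wrist_force: [0.3, 1.6, 0.4]
finger_gap: 0.0602
grasp_force: 0.0
```

Run:
```python
from h import *
t=read_camera('top')[:,:,::-1];s=read_camera('side')[:,:,::-1]
cv2.imwrite('pics/c4.png',np.hstack([cv2.resize(t[110:240,110:270],(400,325),interpolation=2),cv2.resize(s[180:400,60:330],(399,325),interpolation=2)]))
```

```text
(no output)
```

View pics/c4.png

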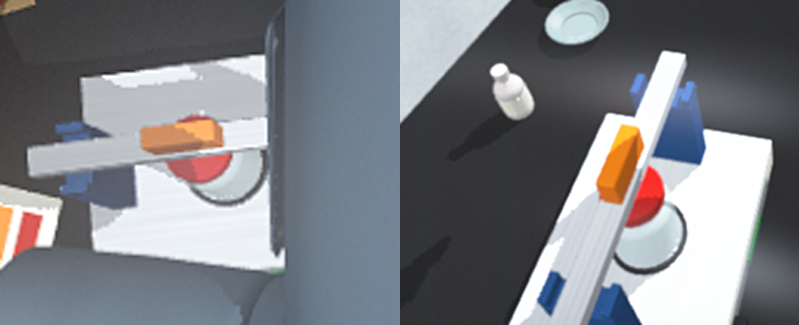

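The bar is seated in both notches over the jar, and the jar is upright in its ring. The bar's left end is at (29,161) in the top crop and its far end at (674,54) in the side crop. One check on the overhang, then I'll sign off.

Run:
```python
from h import *
t=onz(camera_params('top'),[(110+28.5/2.5,110+162/2.5)],.191)[0]
s=onz(camera_params('side'),[(60+274/1.478,180+53/1.478)],.191)[0]
c=np.array([.5763,.2133]);u=np.array([np.cos(1.707),np.sin(1.707)]);n=np.array([-u[1],u[0]])
for p in(t,s):print(p,(p[:2]-c)@u,(p[:2]-c)@n)
```

```text
[0.55814041 0.34854773 0.191     ] 0.13646090739999037 -0.0003729259295762871
[0.59444814 0.07240433 0.191     ] -0.14205499313222533 0.0011511630668490647
```

Both ends are within about 3 mm of symmetric.

```bash
python3 -c "
from workcell import manip, read_camera, camera_params
print(manip.sign_off())"
```

```text
the job is handed in; nothing more can be done
None
```

The long bar is seated in the notches of both posts over the standing jar, its overhang equal to within about 6 mm by camera; it was lowered in and released, the short bar was left alone, and the job was handed in at about 10 s.

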